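# Close the yerba tin with its inner lid and lift off the outer cover

### The job

The yerba tin's lid set, the white inner lid with the green cover sitting on it, stands on the cork coaster: pick it up as one, lower it into the mouth of the tin and press it down until the orange collar is fully home, flush with the tin's rim (push the collar down only with the lid set). Then lift the green cover alone, leaving the white inner lid seated in the tin, and finish while holding the cover level in the gripper, straight above the tin and at least 10 cm higher than it sat. Leave the other pantry things where they are.

Things in the scene. Friction and masses are not known exactly. Their poses are not given: they have to be found in the camera images.
- tin: green yerba tin, upright tube of 56 mm outside and 50 mm inside diameter, open on top, fixed in a dark wooden block 110 x 110 x 18 mm that is screwed to the shelf. Origin at the centre of the block's underside, z up; the tin's rim is 120 mm above it
- tin_mouth (a point): centre of the tin's rim (the plane of its mouth, on the tube's axis)
- collar (a joint): orange sealing collar that slides down the outside of the tin's mouth (63 mm outside diameter, 57 mm inside, 18 mm tall). Value in m: 0 = fully raised (its top 12 mm above the tin's rim), 0.012 = fully home (its top flush with the rim). About 6 N pushes it down; it stays where it is left and does not spring back. It starts raised or nearly so
- collar_top (a point): centre of the orange collar's top edge
- coaster: fixed cork disc, 90 mm across, 6 mm thick, on which the lid set stands. Origin at the centre of its underside
- inner_lid: white inner lid, about 90 g, loose. From the bottom: a plug 45 mm across and 22 mm tall, its lowest 6 mm tapered to 36 mm, that fits in the tin's mouth with 2.5 mm of play all round; then a round flange 65 mm across and 16 mm tall (22 to 38 mm above the origin), the place to grasp the set; on it a boss 39 mm across and 6 mm tall, hidden in the cover. Origin at the centre of the plug's underside, z up. Seated, the flange's underside lies on the tin's rim and on the collar
- cover: green outer cover, about 60 g, loose, sitting over the inner lid's boss by gravity alone (inside 44 mm across, 8 mm deep). 52 mm across, 12 mm tall, with an upright wooden knob on top, 20 mm across, from 12 to 30 mm above the origin. Origin at the centre of its lower edge, z up; nested, it lies 38 mm above the inner lid's origin, on the flange's top
- tub_a: clear plastic food container 160 x 130 x 60 mm with blue lid, under tub_b, loose; origin at the centre of its underside; to be left alone
- tub_b: container 140 x 110 x 50 mm with red lid, stacked on tub_a, loose; origin at the centre of its underside; to be left alone
- tub_c: container 120 x 90 x 45 mm with yellow lid, under tub_d, loose; origin at the centre of its underside; to be left alone
- tub_d: container 100 x 75 x 40 mm with grey lid, stacked on tub_c, loose; origin at the centre of its underside; to be left alone
- grater: upright steel box grater 76 x 106 mm, 200 mm tall with a black handle, loose; origin at the centre of its underside; to be left alone
- butter_dish: ceramic butter dish 120 x 180 mm, 90 mm tall, blue cover, loose; origin at the centre of its underside; to be left alone
- mate: dark wooden mate cup, 72 mm wide, 89 mm tall, with a thin metal straw rising to 130 mm, loose; origin at the centre of its underside; to be left alone
Not all that is in view belongs to the job. Several things look just like the coaster: the one meant starts farthest to the robot's left.

How it is judged:
By the outcome, as a careful person would: the job done as asked, in the order asked, and still so for the second after the job is handed in, while the arm keeps its last pose, push and grip.
It also fails if it takes over 53 s, if anything falls off the work surface, if the arm or the gripper's body presses on something with over 40 N, if the wrist force passes 120 N, or if a joint passes its speed limit or range.

### The arm

A 6-joint arm with a two-finger parallel gripper is mounted at the origin on the work surface. World frame = base frame: x ahead of the robot, y to its left, z up, the work surface at z = 0. Lengths are in mm, angles in rad, forces in N, time in s.
With the tool pointing down it reaches from about 275 to 750 mm from the base axis. Payload 10.2 kg.
Tool frame: the origin (TCP) lies midway between the tips of the shut fingers; the grasp point (between the pads) lies 19 mm behind it; z points along the fingers, y is the line along which they close (so a half turn about z gives the same grasp; the last joint's range is limited). The gripper opens to 85 mm and grips with 20 to 120 N. Pads are 22 mm wide; open, the fingers measure 114 mm over their backs; the gripper's body (76 mm by 85 mm) begins 54 mm behind the grasp point. The pads swing forward as they close: fully open they stand 13 mm farther back than shut.
Start: joints at [-1.448, 0.313, 1.498, -0, 1.331, -0.223], TCP at [177.936, -493.933, 231.294] pointing down, gripper open.
Joint ranges: [-2.94, 2.94], [-0.97, 2.17], [0.19, 2.56], [-1.23, 4.37], [0.02, 3.11], [-2.88, 2.88]. Speed limits (rad/s): [2.39, 2.39, 3.01, 3.14, 3.14, 3.14].

### API

Orientations are given as a unit quaternion [w, x, y, z].
In Python, from rig import ctrl gives the robot as it stands.
- The arm moves only by the tool send_rows, never from a script. Its argument "targets" is a list of rows, each an object with "offset": the shift along the world's x, y, z in cm, a list of three; "spin": the turn about the world's z in rad. A call has 1 to 8 rows; each row is the pose to reach, as a shift and turn from the pose commanded when the call began; what a row does not reach only later rows make up. A row lasts 1/12 s, in which the tool goes at most 41.7 mm and 7.16 degrees, less where a joint would pass 70% of its speed; a pose out of reach is approached as far as the arm can. A call with a gripper value outside its range is refused whole. "grip" is the opening, from 0 (shut) to 1 (fully open), set as the call begins (left out, the last holds). The fingers move at their own pace and stop on an object; "squeeze" is the grip in N (left out, the last holds). Time passes only in rows, so rows that repeat a pose let the fingers close. It gives the time, the measured TCP pose, the force, the opening and the grip force at its end, in the units of the state.
- ctrl.sense(): the state, without advancing time (a new reading comes with each control period).
- ctrl.capture(name): name is "scene" or "top" or "wrist"; returns (picture, depth): 480x640x3 uint8, red, green, blue; 480x640 float32, mm along the optical axis (not along the pixel's ray), 0 where there is no reading.
- ctrl.calibration(name): a dict with "fx", "fy", "cx", "cy" (pixels), "view" (4x4, takes a point from world to camera coordinates); the wrist camera has in their place "mount" (4x4, takes a point from camera to tool coordinates, whose origin is the TCP and whose axes are the flange's). Camera axes: x right, y down, z forward; pixel columns grow to the right and rows downward; lengths in mm; the calibration is good to about 2 mm. A picture is of the moment at which its call begins: read the wrist's pose just before it. calibration takes no time and is no camera call.
- ctrl.finish_job(): hands the job in; it is judged then, once.
Trained networks look in the newest picture that a camera, given by its name, has taken for a name from the list of things; names that differ only in an ending like _2 or _b are one class to them, and where a whole thing is asked for, a point or a joint stands for the part that bears it (a point fixed in the world has none). Each returns a list of dicts, best first, with "conf" (0 to 1); they miss things now and then, are a little off and sometimes report something else, mostly with a low value. They report only what shows in the picture. A call takes as long as a camera call. They do not tell look-alikes from the thing itself.
- ctrl.search_frame(camera, query): "box" ([left, top, right, bottom] in pixels, round what is visible of it).
- ctrl.place_of(camera, query): "uv" ([column, row] in pixels: a listed point, or the origin of a listed thing).
The state is a dict: "time_s": time; "joints": joint angles; "dq": joint speeds; "tau": joint torques, N m; "eef_pos": TCP position; "ee_rot": TCP orientation; "force": force on the tool from outside, world axes, zero at the start; "wrist_torque": the same for the moment, N m; "grip_width": opening from 0.0 (shut) to 1.0 (fully open); "grip_force": force on a finger pad.
Only numpy, scipy, OpenCV 4.12 (cv2) and the standard library are available. Lean on these libraries where they do the work, as an engineer would, in place of code of your own. Each camera call takes 0.05 s, during which the arm holds its last target. There are 200 camera calls.

## Working session

There is one attempt and no reset: what is moved stays moved. The work goes in short steps, Python scripts to look and compute and a tool call to move; the robot and the scene stay as the last step left them, time stands still between calls to the robot, and variables do not carry over. Pictures are saved under pics/ and viewed, at most 10 in all, crops included, and the job is handed in when it is done.

Besides the shell and the picture viewer there is one more tool, called after "Call:" as name([rows], argument=value, ...), one row to a line, values as JSON. send_rows: Moves the arm, as the interface text tells. Its arguments: {"type":"object","properties":{"targets":{"type":"array"},"grip":{"type":"number"},"squeeze":{"type":"number"}},"required":["targets"]}

```bash
mkdir -p pics; ls; cat > h.py <<'E'
import numpy as np, cv2
from rig import ctrl
def snap(cam,name=None):
    im,d=ctrl.capture(cam)
    if name: cv2.imwrite(f'pics/{name}.png',im[:,:,::-1])
    return im,d
def cam2world(cam,uv,z=None,depth=None):
    c=ctrl.calibration(cam); V=np.array(c['view'])
    r=np.array([(uv[0]-c['cx'])/c['fx'],(uv[1]-c['cy'])/c['fy'],1.])
    R=V[:3,:3];t=V[:3,3]; o=-R.T@t; dr=R.T@r
    s=(z-o[2])/dr[2] if z is not None else depth
    return o+s*dr
E
python3 - <<'E'
from h import *
for c in('scene','top'):
    im,d=snap(c,c+'0'); np.save(f'pics/{c}0.npy',d)
    for q in('coaster','inner_lid','cover','tin_mouth','collar_top','tin','grater','mate','butter_dish','tub_a'):
        try:
            print(c,q,[(np.round(r['uv']),round(r['conf'],2)) for r in ctrl.place_of(c,q)][:6])
        except Exception as e: print(c,q,e)
print(ctrl.sense()['time_s'])
E
```

```text
pics
scene coaster [(array([322., 198.]), 0.93), (array([401., 226.]), 0.8), (array([371., 287.]), 0.66), (array([354., 214.]), 0.57)]
scene inner_lid [(array([376., 285.]), 0.75)]
scene cover [(array([370., 274.]), 0.81), (array([299., 234.]), 0.67)]
scene tin_mouth [(array([300., 192.]), 0.91)]
scene collar_top [(array([302., 188.]), 0.87)]
scene tin []
scene grater [(array([217., 194.]), 0.75), (array([298., 321.]), 0.34)]
scene mate [(array([507., 350.]), 0.7)]
scene butter_dish [(array([215., 272.]), 0.77), (array([297., 190.]), 0.67)]
scene tub_a [(array([300., 337.]), 0.92), (array([415., 388.]), 0.89), (array([414., 361.]), 0.7), (array([299., 322.]), 0.55)]
top coaster [(array([269., 244.]), 0.93), (array([398., 308.]), 0.93), (array([303., 321.]), 0.92), (array([346., 302.]), 0.91)]
top inner_lid []
top cover [(array([264., 237.]), 0.57), (array([266., 243.]), 0.42)]
top tin_mouth [(array([358., 241.]), 0.76)]
top collar_top [(array([468., 232.]), 0.66), (array([361., 240.]), 0.5)]
top tin [(array([357., 250.]), 0.57)]
top grater [(array([471., 235.]), 0.69)]
top mate [(array([165., 258.]), 0.78)]
top butter_dish [(array([368., 168.]), 0.64)]
top tub_a [(array([192., 196.]), 0.95), (array([186., 188.]), 0.9), (array([265., 169.]), 0.78), (array([264., 168.]), 0.7)]
1.1
```

View pics/scene0.png

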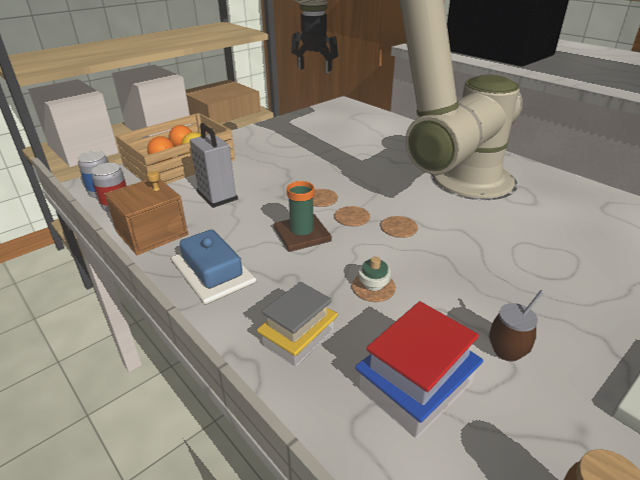

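View pics/top0.png

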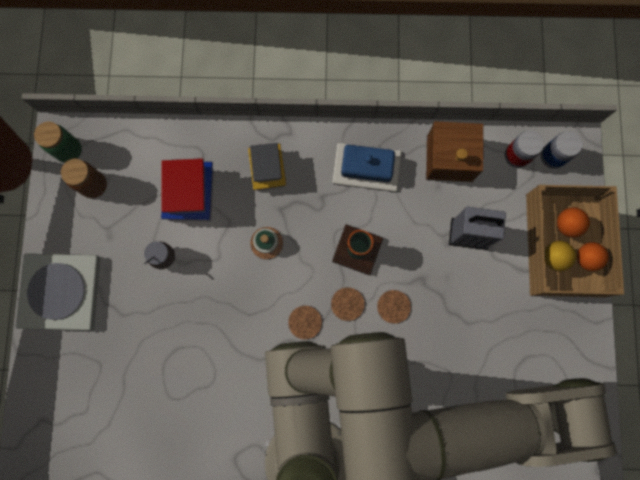

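```bash
python3 - <<'E'
from h import *
for c in('scene','top'):
    k=ctrl.calibration(c); V=np.array(k['view']); print(c,k['fx'],'cam at',-V[:3,:3].T@V[:3,3]); print(np.round(V[:3,:3],2))
for n,l in (('coaster',[(269,244),(398,308),(303,321),(346,302)]),):
    for p in l: print(n,np.round(cam2world('top',p,z=0)))
for p in [(322,198),(401,226),(371,287),(354,214)]: print('sc',np.round(cam2world('scene',p,z=0)))
print('mouth top',cam2world('top',(358,241),z=120),'scene',cam2world('scene',(300,192),z=120))
print('cover scene',cam2world('scene',(370,274),z=44),'top',cam2world('top',(265,240),z=44))
d=np.load('pics/top0.npy')
for n,p in (('grater',(471,235)),('mate',(165,258)),('butter',(368,168)),('tub',(192,196)),('tub2',(265,169)),('cov',(265,240)),('tin',(358,241))):
    print(n,np.round(cam2world('top',p,depth=d[p[1],p[0]])))
print(ctrl.sense()['eef_pos'],ctrl.sense()['ee_rot'],ctrl.calibration('wrist'))
E
```

```text
scene 467.405910737411 cam at [1136.34194088  609.58790589  642.23845184]
[[-0.74  0.67 -0.01]
 [ 0.38  0.41 -0.83]
 [-0.55 -0.62 -0.56]]
top 590.0156867756032 cam at [ 297.71252023  -23.30069769 1586.02392991]
[[ 0.02 -1.   -0.01]
 [-0.98 -0.02 -0.18]
 [ 0.18  0.01 -0.98]]
coaster [564. 124.   0.]
coaster [ 399. -227.    0.]
coaster [358.  26.   0.]
coaster [411. -88.   0.]
sc [ 398. -213.    0.]
sc [347.  22.   0.]
sc [569. 128.   0.]
sc [393. -96.   0.]
mouth top [ 556.80377651 -111.14003891  120.        ] scene [ 554.83352993 -113.08782306  120.        ]
cover scene [580.8838858  132.91587578  44.        ] top [567.20824932 131.15928378  44.        ]
grater [ 572. -387.  153.]
mate [507. 382.  89.]
butter [ 765. -139.   66.]
tub [667. 318. 110.]
tub2 [751. 135.  84.]
cov [563. 128.  71.]
tin [ 574. -117.   23.]
[ 177.90409393 -493.94191124  231.29485883] [-1.58522871e-05  9.85092831e-01  1.72023585e-01 -2.63748122e-06] {'fx': 337.4711188932562, 'fy': 337.4711188932562, 'cx': 317.49774977488147, 'cy': 233.94382781926416, 'mount': array([[-1.86525883e-04, -9.65639530e-01, -2.59885098e-01,
         6.61682366e+01],
       [ 9.99999941e-01, -1.05120265e-04, -3.27135297e-04,
         2.67570344e-01],
       [ 2.88575584e-04, -2.59885143e-01,  9.65639492e-01,
        -1.42721107e+02],
       [ 0.00000000e+00,  0.00000000e+00,  0.00000000e+00,
         1.00000000e+00]])}
```

The scene picture shows four cork discs: (322,198), (354,214) and (401,226), all empty, and (374,287), which carries the lid set. In the top view they are (398,308), (346,302), (303,321) and (269,244). The last is farthest left (y≈+126) and is the one I want. The tin is at scene (300,200), with its mouth at about (556,-112). The route there is clear at z=231.

Call:
send_rows([
  {"offset":[4,6.5,0],"spin":-0.1},
  {"offset":[8,13,0],"spin":-0.2},
  {"offset":[12,19.5,0],"spin":-0.3},
  {"offset":[14,22.5,0],"spin":-0.346},
  {"offset":[16,25.5,0],"spin":-0.346},
  {"offset":[18,28.5,0],"spin":-0.346},
  {"offset":[19.5,31,0],"spin":-0.346},
  {"offset":[19.5,31,0],"spin":-0.346},
], grip=1)

```text
time_s: 1.77
eef_pos: [355.9, -209.9, 231.5]
ee_rot: [0.0, 1.0, -0.0, 0.0]
force: [1.1, -1.7, -0.8]
grip_width: 1.001
grip_force: 0.0
```

Call:
send_rows([
  {"offset":[2,3.1,0],"spin":0},
  {"offset":[4,6.2,0],"spin":0},
  {"offset":[6,9.3,0],"spin":0},
  {"offset":[8,12.4,0],"spin":0},
  {"offset":[10,15.5,0],"spin":0},
  {"offset":[12,18.6,0],"spin":0},
  {"offset":[14,21.7,0],"spin":0},
  {"offset":[16,24.8,0],"spin":0},
])

```text
time_s: 2.43
eef_pos: [516.0, 38.2, 231.4]
ee_rot: [0.0, 1.0, 0.0, 0.0]
force: [0.7, -0.3, -0.4]
grip_width: 1.001
grip_force: 0.0
```

Call:
send_rows([
  {"offset":[2,3.1,0],"spin":0},
  {"offset":[3.3,6.3,0],"spin":0},
  {"offset":[3.3,6.3,0],"spin":0},
  {"offset":[3.3,6.3,0],"spin":0},
])

```text
time_s: 2.77
eef_pos: [548.3, 100.5, 230.8]
ee_rot: [0.0, 1.0, 0.001, -0.0]
force: [-0.0, -0.3, 0.7]
grip_width: 1.001
grip_force: 0.0
```

```bash
cat >> h.py <<'E'
from scipy.spatial.transform import Rotation as Rn
def wpose():
    s=ctrl.sense(); q=s['ee_rot']; T=np.eye(4); T[:3,:3]=Rn.from_quat([q[1],q[2],q[3],q[0]]).as_matrix(); T[:3,3]=s['eef_pos']; return T@np.array(ctrl.calibration('wrist')['mount'])
def wcloud(T,d):
    c=ctrl.calibration('wrist'); v,u=np.mgrid[:d.shape[0],:d.shape[1]]
    P=np.stack([(u-c['cx'])/c['fx']*d,(v-c['cy'])/c['fy']*d,d],-1)
    P=P@T[:3,:3].T+T[:3,3]; P[d==0]=np.nan; return P
def circ(p):
    A=np.c_[2*p,np.ones(len(p))]; x=np.linalg.lstsq(A,(p**2).sum(1),rcond=None)[0]; return x[:2],np.sqrt(x[2]+x[0]**2+x[1]**2)
def disc(P,zlo,zhi,near,r=60):
    m=(P[...,2]>zlo)&(P[...,2]<zhi)&(np.hypot(P[...,0]-near[0],P[...,1]-near[1])<r)
    if m.sum()<20: return None
    (c,rad)=cv2.minEnclosingCircle(P[m][:,:2].astype(np.float32)); return np.round(c,1),round(rad,1),int(m.sum()),np.round(np.median(P[m],0),1)
E
python3 - <<'E'
from h import *
T=wpose(); im,d=snap('wrist','w1'); P=wcloud(T,d)
for lo,hi in ((4,9),(40,46),(53,58),(70,78)): print(lo,disc(P,lo,hi,(566,128)))
for q in('coaster','inner_lid','cover'):
    for r in ctrl.place_of('wrist',q)[:2]:
        u,v=np.round(r['uv']).astype(int); print(q,u,v,round(r['conf'],2),P[v,u])
E
```

```text
4 (array([567.8, 130.2]), 44.8, 1847, array([587.6, 118.1,   6. ]))
40 (array([567.7, 130.1]), 32.5, 1053, array([576.9, 125.9,  44. ]))
53 (array([567.7, 130.1]), 25.9, 1889, array([570., 129.,  56.]))
70 (array([567.9, 130.2]), 9.9, 381, array([568. , 130.1,  73.9]))
coaster 378 356 0.93 [357.13152493  24.29245386   5.32790784]
coaster 476 320 0.77 [555.89703119  45.85944318 269.00009041]
inner_lid 511 201 0.28 [559.90382394 -89.65807255  44.83750593]
cover 286 192 0.78 [572.33855392 128.56312728  73.62530225]
```

View pics/w1.png

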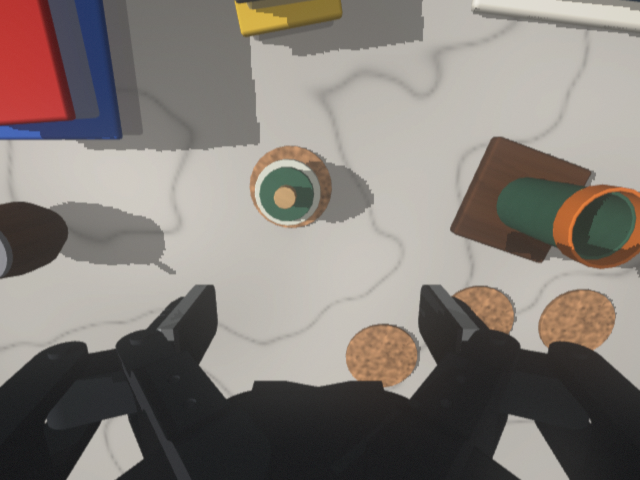

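The wrist view shows the lid set at (287,190) on its coaster, with the knob at (285,197), and the tin at right with its mouth at (603,225). Four concentric circle fits agree on (567.8,130.1) for the set, so I'm moving above it.

Call:
send_rows([
  {"offset":[1.95,2.95,-3],"spin":0},
  {"offset":[1.95,2.95,-7],"spin":0},
  {"offset":[1.95,2.95,-10],"spin":0},
  {"offset":[1.95,2.95,-11],"spin":0},
  {"offset":[1.95,2.95,-11],"spin":0},
  {"offset":[1.95,2.95,-11],"spin":0},
])

```text
time_s: 3.47
eef_pos: [568.5, 128.1, 122.9]
ee_rot: [0.0, 1.0, -0.001, 0.001]
force: [0.2, -0.1, 1.2]
grip_width: 0.995
grip_force: 0.0
```

```bash
python3 - <<'E'
from h import *
T=wpose(); im,d=snap('wrist','w2'); P=wcloud(T,d)
print(ctrl.sense()['eef_pos'])
for lo,hi in ((4,9),(40,46),(53,58),(70,78)): print(lo,disc(P,lo,hi,(567,130),46))
E
```

```text
[568.91536571 128.21265244 123.70797259]
4 (array([567.9, 130.3]), 44.9, 3055, array([593.8, 129.2,   5.9]))
40 (array([567.7, 130.1]), 32.4, 1869, array([582.8, 129.2,  44. ]))
53 (array([567.8, 130.4]), 26.0, 3653, array([571.9, 130.2,  56. ]))
70 (array([567.6, 130.3]), 10.1, 827, array([568.5, 130.1,  74. ]))
```

Call:
send_rows([
  {"offset":[-0.1,0.2,-2.5],"spin":0},
  {"offset":[-0.1,0.2,-5],"spin":0},
  {"offset":[-0.1,0.2,-7.5],"spin":0},
  {"offset":[-0.1,0.2,-9.5],"spin":0},
  {"offset":[-0.1,0.2,-10.6],"spin":0},
  {"offset":[-0.1,0.2,-11.2],"spin":0},
  {"offset":[-0.1,0.2,-11.2],"spin":0},
  {"offset":[-0.1,0.2,-11.2],"spin":0},
])

```text
time_s: 4.18
eef_pos: [567.8, 130.7, 10.8]
ee_rot: [-0.0, 1.0, -0.0, 0.001]
force: [1.2, -0.5, 0.1]
grip_width: 0.996
grip_force: 0.0
```

Call:
send_rows([
  {"offset":[0,0,0],"spin":0},
  {"offset":[0,0,0],"spin":0},
  {"offset":[0,0,0],"spin":0},
  {"offset":[0,0,0],"spin":0},
  {"offset":[0,0,0],"spin":0},
  {"offset":[0,0,0],"spin":0},
  {"offset":[0,0,0],"spin":0},
  {"offset":[0,0,0],"spin":0},
], grip=0.6, squeeze=50)

```text
time_s: 4.85
eef_pos: [567.6, 130.8, 10.9]
ee_rot: [0.0, 1.0, -0.0, 0.001]
force: [-1.6, -0.1, 6.8]
grip_width: 0.748
grip_force: 54.2
```

Call:
send_rows([
  {"offset":[0,0,1],"spin":0},
  {"offset":[0,0,3],"spin":0},
  {"offset":[0,0,6],"spin":0},
  {"offset":[0,0,9],"spin":0},
  {"offset":[0,0,12],"spin":0},
  {"offset":[0,0,15],"spin":0},
  {"offset":[0,0,17.5],"spin":0},
  {"offset":[0,0,19],"spin":0},
])

```text
time_s: 5.52
eef_pos: [567.3, 130.9, 203.5]
ee_rot: [-0.0, 1.0, -0.0, 0.002]
force: [-0.4, 0.3, -1.1]
grip_width: 0.746
grip_force: 55.2
```

Call:
send_rows([
  {"offset":[0,-1.5,0],"spin":0},
  {"offset":[0,-4,0],"spin":0},
  {"offset":[0,-6.5,0],"spin":0},
  {"offset":[0,-9,0],"spin":0},
  {"offset":[0,-11.5,0],"spin":0},
  {"offset":[0,-13.5,0],"spin":0},
  {"offset":[0,-14,0],"spin":0},
  {"offset":[0,-14,0],"spin":0},
])

```text
time_s: 6.18
eef_pos: [566.7, -10.2, 200.0]
ee_rot: [0.0, 1.0, -0.001, 0.0]
force: [-0.3, 0.0, -0.7]
grip_width: 0.745
grip_force: 55.3
```

```bash
python3 - <<'E'
from h import *
for i in range(2): snap('top')
T=wpose(); im,d=snap('wrist','w3'); P=wcloud(T,d); np.save('pics/w3.npy',P)
s=ctrl.sense(); e=s['eef_pos']; print(e,s['force'],s['grip_width'],s['grip_force'])
z0=e[2]-4.9
for n,h in(('flange',38),('cover',50),('knob',68)): print(n,disc(P,z0+h-4,z0+h+4,e[:2],46))
for z in (132,120): print('collar',z,disc(P,z-3,z+3,(556,-112),45))
b=P[...,2][np.hypot(P[...,0]-556,P[...,1]+112)<45]; print(np.histogram(b,np.arange(0,140,6)))
E
```

```text
[566.74475823  -8.12808797 199.60058128] [-0.48839857  0.6144605  -1.76378531] 0.7468499248783503 55.295448303222656
flange (array([574. ,  -8.3]), 45.3, 6811, array([585.5,  -9.7, 232.7]))
cover (array([579.3,  -8.3]), 44.1, 12015, array([576.5,  -8. , 244.7]))
knob (array([566.7,  -8.1]), 46.0, 2986, array([573.8,  -7.8, 261.9]))
collar 132 (array([ 554.1, -117.4]), 31.8, 1343, array([ 555.5, -118.6,  130.6]))
collar 120 (array([ 554.4, -116.2]), 31.0, 1472, array([ 547.6, -129.3,  119.9]))
(array([   0,    0, 1517, 1558,  145,  189,  219,  245,  280,  314,  345,
        376,  398,  450,  482,  515,  529,  465,  426, 1144, 1116, 1758,
         32]), array([  0,   6,  12,  18,  24,  30,  36,  42,  48,  54,  60,  66,  72,
        78,  84,  90,  96, 102, 108, 114, 120, 126, 132, 138]))
```

View pics/w3.png

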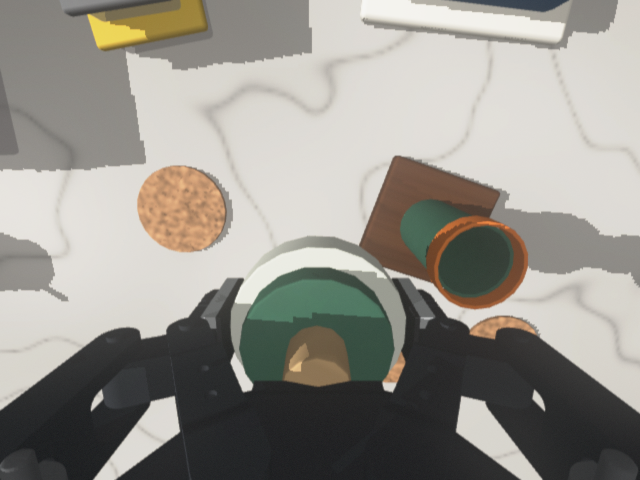

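```bash
python3 - <<'E'
from h import *
P=np.load('pics/w3.npy'); X=P.reshape(-1,3); m=np.hypot(X[:,0]-555,X[:,1]+117)<45
X=X[m]; X=X[X[:,2]>114]; print(np.percentile(X[:,2],[50,90,99,100]))
top=np.percentile(X[:,2],99)
t=X[np.abs(X[:,2]-top)<1]; print('ring n',len(t),top)
print('minenc',disc(t[None],0,200,(555,-117)))
print('circ fit',circ(t[:,:2]))
ri=np.hypot(*(t[:,:2]-circ(t[:,:2])[0]).T); print(np.percentile(ri,[1,50,99]))
# held lid
f=P.reshape(-1,3)
for h,r in((38,32.5),(50,26)):
    z=199.6-4.9+h; k=f[(np.abs(f[:,2]-z)<1.5)&(np.hypot(f[:,0]-566.7,f[:,1]+8.1)<r+8)]
    k=k[(k[:,0]>566)&(np.abs(k[:,1]+8.1)<r-4)]; print(h,len(k),np.median(k[:,2]),'max x',np.sort(k[:,0])[-5:], 'center x', (k[:,0].max()-r))
# block tops z
E
```

```text
[124.47497775 131.00825013 132.01555683 263.60280223]
ring n 386 132.01555682855738
minenc (array([ 554.1, -116.8]), 31.1, 386, array([ 554.1, -119.3,  131.4]))
circ fit (array([ 554.02307943, -116.66390495]), np.float64(29.63565883229707))
[28.19366019 29.62078664 31.10177173]
38 4188 232.71419681009533 max x [599.11965244 599.13067044 599.13251805 599.15413799 599.16627062] center x 566.6662706153774
50 7607 244.74957560526755 max x [592.57012615 592.58199526 592.58787194 592.63026011 592.82440217] center x 566.8244021657713
```

The picture shows the set held square between the pads, around (318,330), with the collar ring at (477,262). I'll take one closer look from just short of the tin before going above it.

Call:
send_rows([
  {"offset":[-1.5,-2.5,0],"spin":0},
  {"offset":[-3,-5,0],"spin":0},
  {"offset":[-4.5,-7.5,0],"spin":0},
  {"offset":[-6,-10,0],"spin":0},
  {"offset":[-6.7,-10.8,0],"spin":0},
  {"offset":[-6.7,-10.8,0],"spin":0},
  {"offset":[-6.7,-10.8,0],"spin":0},
  {"offset":[-6.7,-10.8,0],"spin":0},
])

```text
time_s: 7.0
eef_pos: [500.4, -116.0, 199.4]
ee_rot: [-0.0, 1.0, 0.001, 0.0]
force: [1.0, 0.1, -1.6]
grip_width: 0.744
grip_force: 55.5
```

```bash
cat >> h.py <<'E'
def ring(P,c=(554,-117)):
    X=P.reshape(-1,3); X=X[(np.hypot(X[:,0]-c[0],X[:,1]-c[1])<40)&(X[:,2]>114)&(X[:,2]<136)]
    top=np.percentile(X[:,2],97); t=X[np.abs(X[:,2]-top)<1.5]; cc,r=circ(t[:,:2])
    return len(t),round(top,1),np.round(cc,1),round(r,1),np.round(np.percentile(np.hypot(*(t[:,:2]-cc).T),[1,99]),1)
E
python3 - <<'E'
from h import *
for i in range(3):
    T=wpose(); im,d=snap('wrist'); P=wcloud(T,d); print(ctrl.sense()['eef_pos'],T[:3,3],ring(P))
s=ctrl.sense();print(s['force'],s['wrist_torque'])
E
```

```text
[ 500.3868962  -115.98553665  199.31346286] [ 566.56370457 -116.03212798  342.12518746] (1147, np.float64(131.7), array([ 553.7, -117.2]), np.float64(29.7), array([28.2, 31.2]))
[ 500.32160637 -116.08739565  199.25347739] [ 566.5867866  -116.00639455  342.0482347 ] (1162, np.float64(131.7), array([ 553.7, -117.2]), np.float64(29.6), array([28.1, 31.2]))
[ 500.25783232 -116.24136677  199.21304562] [ 566.54062335 -116.09952204  341.97944197] (1076, np.float64(131.8), array([ 553.7, -117.2]), np.float64(29.7), array([28.2, 31.1]))
[ 0.7119312   0.39793066 -1.72042955] [ 0.01893505 -0.04919612 -0.03384026]
```

Call:
send_rows([
  {"offset":[2.5,-0.05,0],"spin":0},
  {"offset":[4.5,-0.1,0],"spin":0},
  {"offset":[5.35,-0.1,-1],"spin":0},
  {"offset":[5.35,-0.1,-2.5],"spin":0},
  {"offset":[5.35,-0.1,-4],"spin":0},
  {"offset":[5.35,-0.1,-5],"spin":0},
  {"offset":[5.35,-0.1,-5.5],"spin":0},
  {"offset":[5.35,-0.1,-5.5],"spin":0},
])

```text
time_s: 7.82
eef_pos: [553.1, -117.8, 143.4]
ee_rot: [-0.0, 1.0, 0.0, -0.001]
force: [-0.7, -0.7, -0.7]
grip_width: 0.746
grip_force: 55.6
```

Call:
send_rows([
  {"offset":[0,0,0],"spin":0},
  {"offset":[0,0,0],"spin":0},
  {"offset":[0,0,0],"spin":0},
])

```text
time_s: 8.07
eef_pos: [553.6, -118.3, 145.1]
ee_rot: [0.0, 1.0, -0.0, 0.001]
force: [-0.3, -0.3, -1.1]
grip_width: 0.744
grip_force: 55.6
```

Call:
send_rows([
  {"offset":[0,0.1,-0.3],"spin":0},
  {"offset":[0,0.1,-0.8],"spin":0},
  {"offset":[0,0.1,-1.3],"spin":0},
  {"offset":[0,0.1,-1.8],"spin":0},
  {"offset":[0,0.1,-2.3],"spin":0},
  {"offset":[0,0.1,-2.6],"spin":0},
  {"offset":[0,0.1,-2.6],"spin":0},
])

```text
time_s: 8.65
eef_pos: [552.9, -117.1, 117.4]
ee_rot: [-0.0, 1.0, -0.0, -0.001]
force: [-0.1, -0.4, -1.3]
grip_width: 0.743
grip_force: 55.6
```

The plug is in the mouth and the force is near zero. Next I press gently.

Call:
send_rows([
  {"offset":[0,0,-0.2],"spin":0},
  {"offset":[0,0,-0.4],"spin":0},
  {"offset":[0,0,-0.6],"spin":0},
  {"offset":[0,0,-0.8],"spin":0},
  {"offset":[0,0,-1.0],"spin":0},
  {"offset":[0,0,-1.1],"spin":0},
  {"offset":[0,0,-1.1],"spin":0},
])

```text
time_s: 9.23
eef_pos: [553.5, -117.3, 107.3]
ee_rot: [0.0, 1.0, -0.0, 0.0]
force: [-0.1, -0.4, 2.7]
grip_width: 0.746
grip_force: 55.9
```

Call:
send_rows([
  {"offset":[0,0,-0.1],"spin":0},
  {"offset":[0,0,-0.2],"spin":0},
  {"offset":[0,0,-0.3],"spin":0},
  {"offset":[0,0,-0.4],"spin":0},
  {"offset":[0,0,-0.4],"spin":0},
])

```text
time_s: 9.65
eef_pos: [553.4, -117.3, 103.1]
ee_rot: [0.0, 1.0, -0.0, 0.0]
force: [1.6, 0.5, 2.4]
grip_width: 0.744
grip_force: 55.9
```

Call:
send_rows([
  {"offset":[0,0,-0.05],"spin":0},
  {"offset":[0,0,-0.1],"spin":0},
  {"offset":[0,0,-0.15],"spin":0},
  {"offset":[0,0,-0.15],"spin":0},
])

```text
time_s: 9.98
eef_pos: [553.5, -117.3, 102.9]
ee_rot: [0.0, 1.0, -0.0, 0.0]
force: [-5.5, 1.0, 13.1]
grip_width: 0.747
grip_force: 56.9
```

Call:
send_rows([
  {"offset":[0,0,-0.05],"spin":0},
  {"offset":[0,0,-0.08],"spin":0},
  {"offset":[0,0,-0.08],"spin":0},
  {"offset":[0,0,-0.08],"spin":0},
])

```text
time_s: 10.32
eef_pos: [553.5, -117.3, 102.9]
ee_rot: [0.0, 1.0, -0.0, 0.001]
force: [-6.8, 3.2, 20.1]
grip_width: 0.746
grip_force: 57.4
```

```bash
python3 - <<'E'
from h import *
im,d=snap('scene'); 
for q in ('collar_top','tin_mouth'): print(q,ctrl.place_of('scene',q)[:1])
snap('scene'); cv2.imwrite('pics/s2.png',cv2.resize(im[110:270,220:400,::-1],None,fx=3.2,fy=3.2,interpolation=cv2.INTER_CUBIC))
s=ctrl.sense();print(s['eef_pos'],s['force'])
E
```

```text
collar_top [{'uv': [300.6, 191.9], 'conf': 0.68}]
tin_mouth [{'uv': [298.4, 187.7], 'conf': 0.8}]
[ 553.52059485 -117.31037888  102.89544952] [-6.35790652  2.97340742 19.5366792 ]
```

View pics/s2.png

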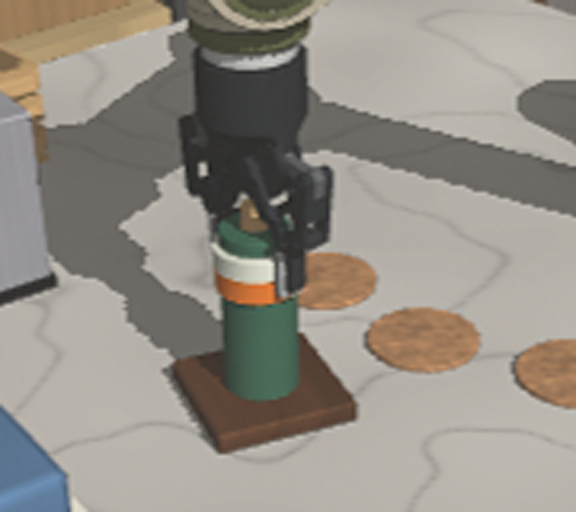

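The crop shows the white flange sitting tight on the orange collar at about (250,280), with the TCP height as predicted and about 20 N of push. I'll unload, release and rise.

Call:
send_rows([
  {"offset":[0,0,0.15],"spin":0},
  {"offset":[0,0,0.15],"spin":0},
])

```text
time_s: 10.68
eef_pos: [553.3, -117.2, 102.9]
ee_rot: [0.0, 1.0, -0.0, 0.0]
force: [-3.2, 1.3, 9.3]
grip_width: 0.742
grip_force: 56.5
```

Call:
send_rows([
  {"offset":[0,0,0],"spin":0},
  {"offset":[0,0,0],"spin":0},
  {"offset":[0,0,0],"spin":0},
  {"offset":[0,0,0],"spin":0},
  {"offset":[0,0,0],"spin":0},
  {"offset":[0,0,0],"spin":0},
], grip=1)

```text
time_s: 11.18
eef_pos: [553.2, -117.2, 102.3]
ee_rot: [-0.0, 1.0, -0.0, -0.0]
force: [-0.1, 0.3, -0.9]
grip_width: 1.0
grip_force: 0.0
```

Call:
send_rows([
  {"offset":[0,0,0.5],"spin":0},
  {"offset":[0,0,2],"spin":0},
  {"offset":[0,0,4],"spin":0},
  {"offset":[0,0,6.5],"spin":0},
  {"offset":[0,0,9],"spin":0},
  {"offset":[0,0,11],"spin":0},
  {"offset":[0,0,11],"spin":0},
  {"offset":[0,0,11],"spin":0},
])

```text
time_s: 11.85
eef_pos: [553.6, -117.3, 213.5]
ee_rot: [0.0, 1.0, -0.0, 0.001]
force: [-0.5, 0.8, -0.4]
grip_width: 0.997
grip_force: 0.0
```

```bash
python3 - <<'E'
from h import *
T=wpose(); im,d=snap('wrist','w4'); P=wcloud(T,d); print(ctrl.sense()['eef_pos'])
for lo,hi in ((132,140),(144,152),(160,170)): print(lo,disc(P,lo,hi,(553.7,-117.2),40))
E
```

```text
[ 553.09670214 -117.16685469  212.2527746 ]
132 (array([ 553.3, -117.4]), 32.7, 1922, array([ 565.2, -112.4,  136. ]))
144 (array([ 554.9, -118.2]), 25.9, 3770, array([ 559.2, -118. ,  148. ]))
160 (array([ 554.9, -118.1]), 10.0, 866, array([ 555.7, -118.3,  165.9]))
```

View pics/w4.png

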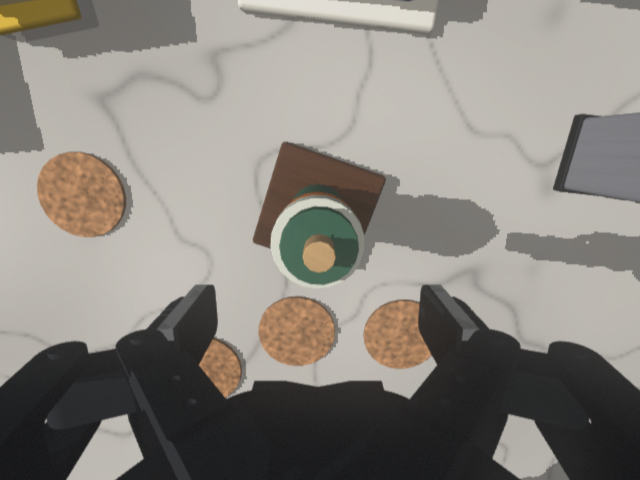

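The wrist view shows the set seated at (318,240), with the knob at (319,253). The flange top is at z=136.0, which means fully seated. The knob is at (554.9,-118.1) with its top at 166, so that is where I'll grip.

Call:
send_rows([
  {"offset":[0.15,-0.1,-1.5],"spin":0},
  {"offset":[0.15,-0.1,-3],"spin":0},
  {"offset":[0.15,-0.1,-4],"spin":0},
  {"offset":[0.15,-0.1,-4.5],"spin":0},
  {"offset":[0.15,-0.1,-4.5],"spin":0},
  {"offset":[0.15,-0.1,-4.5],"spin":0},
  {"offset":[0.15,-0.1,-4.5],"spin":0},
], grip=0.5, squeeze=30)

```text
time_s: 12.48
eef_pos: [555.1, -118.3, 168.1]
ee_rot: [0.0, 1.0, -0.0, 0.0]
force: [0.1, -0.9, -0.8]
grip_width: 0.499
grip_force: 0.0
```

```bash
python3 - <<'E'
from h import *
for i in range(2):
    T=wpose(); im,d=snap('wrist'); P=wcloud(T,d); s=ctrl.sense(); print(s['eef_pos'],s['grip_width'],disc(P,160,170,(554.9,-118),14))
E
```

```text
[ 555.08571329 -118.32716313  168.20998048] 0.4956279075458131 (array([ 554.9, -118.2]), 10.3, 1415, array([ 556.2, -118.1,  165.9]))
[ 555.07021066 -118.28653325  168.1528603 ] 0.5032541213835414 (array([ 555. , -118.1]), 10.1, 1414, array([ 556. , -118.1,  165.9]))
```

Aligned. I go down 17 mm to z≈151 and close on the knob.

Call:
send_rows([
  {"offset":[0,0,-0.6],"spin":0},
  {"offset":[0,0,-1.2],"spin":0},
  {"offset":[0,0,-1.6],"spin":0},
  {"offset":[0,0,-1.7],"spin":0},
  {"offset":[0,0,-1.7],"spin":0},
])

```text
time_s: 13.0
eef_pos: [554.6, -118.1, 149.9]
ee_rot: [-0.0, 1.0, -0.0, -0.0]
force: [0.1, -0.1, -0.2]
grip_width: 0.497
grip_force: 0.0
```

Call:
send_rows([
  {"offset":[0,0,0],"spin":0},
  {"offset":[0,0,0],"spin":0},
  {"offset":[0,0,0],"spin":0},
  {"offset":[0,0,0],"spin":0},
  {"offset":[0,0,0],"spin":0},
  {"offset":[0,0,0],"spin":0},
  {"offset":[0,0,0],"spin":0},
  {"offset":[0,0,0],"spin":0},
], grip=0.1, squeeze=40)

```text
time_s: 13.67
eef_pos: [555.0, -118.3, 150.8]
ee_rot: [0.0, 1.0, -0.0, 0.0]
force: [-0.2, -0.5, 5.2]
grip_width: 0.213
grip_force: 39.2
```

Call:
send_rows([
  {"offset":[0,0,0.4],"spin":0},
  {"offset":[0,0,0.9],"spin":0},
  {"offset":[0,0,1.5],"spin":0},
  {"offset":[0,0,2.5],"spin":0},
  {"offset":[0,0,4],"spin":0},
  {"offset":[0,0,5.5],"spin":0},
  {"offset":[0,0,7],"spin":0},
  {"offset":[0,0,8.5],"spin":0},
])

```text
time_s: 14.33
eef_pos: [554.7, -118.2, 237.1]
ee_rot: [0.0, 1.0, -0.0, 0.0]
force: [0.7, -0.3, -0.1]
grip_width: 0.211
grip_force: 39.1
```

Call:
send_rows([
  {"offset":[-0.05,0.05,1.5],"spin":0},
  {"offset":[-0.1,0.1,3],"spin":0},
  {"offset":[-0.1,0.1,4],"spin":0},
  {"offset":[-0.1,0.1,4.5],"spin":0},
  {"offset":[-0.1,0.1,4.5],"spin":0},
  {"offset":[-0.1,0.1,4.5],"spin":0},
  {"offset":[-0.1,0.1,4.5],"spin":0},
])

```text
time_s: 14.92
eef_pos: [553.6, -117.2, 279.6]
ee_rot: [-0.0, 1.0, -0.0, -0.001]
force: [0.1, 0.5, -0.1]
grip_width: 0.213
grip_force: 39.1
```

```bash
python3 - <<'E'
from h import *
T=wpose(); im,d=snap('wrist','w5'); P=wcloud(T,d); s=ctrl.sense(); e=s['eef_pos']; print(e,s['grip_width'],s['grip_force'],s['force'])
X=P.reshape(-1,3)
k=X[(np.hypot(X[:,0]-e[0],X[:,1]-e[1])<27)&(np.abs(X[:,2]-(e[2]-3))<8)&(X[:,0]>e[0]+13)&(np.abs(X[:,1]-e[1])<22)]
A=np.c_[k[:,:2]-e[:2],np.ones(len(k))]; print('cover plane',len(k),np.linalg.lstsq(A,k[:,2],rcond=None)[0])
print('inner',disc(P,133,139,(553.7,-117.2),45)); m=X[(np.hypot(X[:,0]-553.7,X[:,1]+117.2)<34)&(X[:,2]>90)&(X[:,2]<200)]; print(np.histogram(m[:,2],np.arange(90,200,4)))
im2,_=snap('scene'); a=im[:,:,::-1]; b=cv2.resize(im2[60:270,180:390,::-1],(480,480),interpolation=cv2.INTER_CUBIC)
cv2.imwrite('pics/f.png',cv2.resize(np.hstack([a,b]),(800,343)))
E
```

```text
[ 553.56378868 -117.14841042  279.60834043] 0.2141524593390719 39.069557189941406 [ 0.2316723   0.05053962 -1.27608565]
cover plane 2159 [-1.89403899e-01  2.51748264e-03  2.79598688e+02]
inner (array([ 553.7, -117.2]), 32.3, 1879, array([ 567.4, -117.5,  136. ]))
(array([   0,    0,    0,   18,   21,   13,    2,    7,   29,   26,   32,
       1864,  654,  590,    0,    0,    0,    0,    0,    0,    0,    0,
          0,    0,    0,    0,    0]), array([ 90,  94,  98, 102, 106, 110, 114, 118, 122, 126, 130, 134, 138,
       142, 146, 150, 154, 158, 162, 166, 170, 174, 178, 182, 186, 190,
       194, 198]))
```

View pics/f.png

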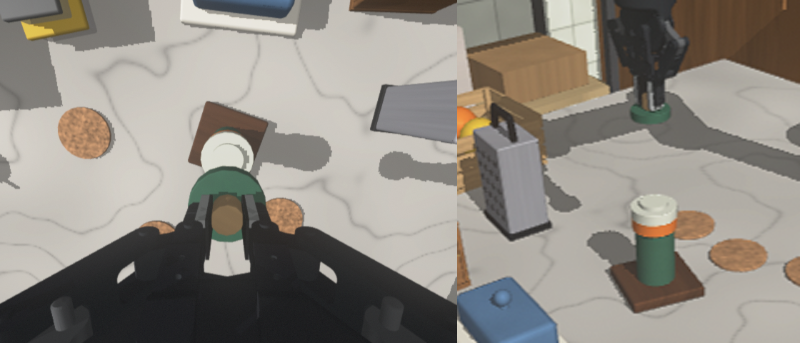

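The picture shows the cover in the fingers at (228,210) and the white lid seated on the flush collar at right (655,215). The plane fit may have picked up side-wall points, so I'll check the level again with the top face only.

```bash
python3 - <<'E'
from h import *
T=wpose(); im,d=snap('wrist'); P=wcloud(T,d); e=ctrl.sense()['eef_pos']; X=P.reshape(-1,3)
r=np.hypot(X[:,0]-e[0],X[:,1]-e[1])
k=X[(r<24)&(r>14)&(np.abs(X[:,2]-(e[2]-2))<8)&(np.abs(X[:,1]-e[1])<20)&(X[:,0]>e[0]+13)]
for i in range(4):
    A=np.c_[k[:,:2]-e[:2],np.ones(len(k))]; c=np.linalg.lstsq(A,k[:,2],rcond=None)[0]; res=np.abs(A@c-k[:,2]); k=k[res<max(0.5,2*np.median(res))]
print(len(k),c,res.max(),k[:,2].min(),k[:,2].max())
q=X[(r<28)&(np.abs(X[:,2]-(e[2]-2))<20)&(np.abs(X[:,1]-e[1])<5)&(X[:,0]>e[0])]
for x in range(10,28,3):
    s=q[np.abs(q[:,0]-e[0]-x)<1]; print(x,len(s),np.round(np.median(s[:,2]),2) if len(s) else '')
E
```

```text
847 [4.23282037e-04 2.79334557e-03 2.76808819e+02] 0.530779180958973 276.2783763285439 277.3357976789039
10 295 284.27
13 87 276.83
16 97 276.84
19 92 276.72
22 94 276.78
25 195 274.22
```

```bash
python3 -c "
from rig import ctrl; print(ctrl.finish_job())"
```

```text
the job is handed in; nothing more can be done
None
```

The job is handed in: the white inner lid is seated in the tin with the collar pressed fully home, and the gripper holds the green cover level, straight above the tin and about 129 mm higher than it sat.

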